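# Leak-check a gas chamber's lid seam and hold the detector over its vent

## Robot

A 6-joint arm with a two-finger parallel gripper is mounted at the origin on the work surface. World frame = base frame: x ahead of the robot, y to its left, z up, the work surface at z = 0. Lengths are in mm, angles in rad, forces in N, time in s.
With the tool pointing down it reaches from about 350 to 775 mm from the base axis. Payload 7.3 kg.
Tool frame: the origin (TCP) lies on the front face of the gripper's body, between the roots of the fingers; the fingertips stand 66 mm ahead of it and the grasp point (between the pads) lies 47 mm ahead of it (bot.tip_extent is the distance from the TCP to the fingertips, in mm); z points along the fingers, y is the line along which they close (so a half turn about z gives the same grasp; the last joint's range is limited). The gripper opens to 92 mm and grips with 3 to 60 N. Pads are 19 mm wide; open, the fingers measure 130 mm over their backs; the gripper's body (75 mm by 190 mm) begins 47 mm behind the grasp point.
Start: joints at [-1.478, 0.342, 1.524, -0, 1.275, -0.146], TCP at [124.203, -510.11, 292.241] pointing down, gripper open.
Joint ranges: [-2.53, 2.53], [-0.77, 2.02], [0.04, 2.7], [-1, 4.14], [0.28, 2.66], [-3.11, 3.11]. Speed limits (rad/s): [2.57, 2.57, 3.14, 3.14, 3.14, 3.14].

## Interface

Orientations are given as [roll, pitch, yaw] about the fixed x, y, z axes, in that order (R = Rz(yaw) Ry(pitch) Rx(roll)).
In Python, from plant import readout, viewer, order, bot gives the robot as it stands.
- The arm moves only by the shell command python3 -m creep 'ROWS'. ROWS is text: rows parted by semicolons, each of 7 numbers parted by spaces: the shift along the world's x, y, z in m, then the turn, a rotation vector about the world's x, y, z in rad, then the opening in per cent of the stroke, from 0 (shut) to 100 (fully open). A call has 1 to 8 rows; each row shifts and turns the commanded pose from where the row before left it; what a row does not reach is not made up. A row lasts 1/12 s, in which the tool goes at most 41.7 mm and 7.16 degrees, less where a joint would pass 70% of its speed; a pose out of reach is approached as far as the arm can. A call is refused whole if a number of a shift passes 0.0417 or a number of a turn 0.125, either way. A call with a gripper value outside its range is refused whole. The fingers move at their own pace and stop on an object; the grip force is fixed at half the most. Time passes only in rows, so rows that do not move let the fingers close. It gives the time, the measured TCP pose, the force, the opening and the grip force at its end, in the units of the state.
- readout.get_obs(): the state, without advancing time (a new reading comes with each control period).
- viewer.capture(name): name is "side" or "top"; returns the picture (400x640x3 uint8, red, green, blue); there is no depth.
- viewer.camera_info(name): a dict with "fx", "fy", "cx", "cy" (pixels), "origin" and "rotation" of the camera in the world. Camera axes: x right, y up, looking along -z (the intrinsics and any distortion apply to the point x, -y, -z); pixel columns grow to the right and rows downward; lengths in mm; the calibration is good to about 2 mm. A picture is of the moment at which its call begins. camera_info takes no time and is no camera call.
- order.close_job(): hands the job in; it is judged then, once.
The state is a dict: "time": time; "joint_positions": joint angles; "dq": joint speeds; "tau": joint torques, N m; "tool_pos": TCP position; "tcp_rot": TCP orientation; "contact_force": force on the tool from outside, world axes, zero at the start; "moment": the same for the moment, N m; "grip_width": finger opening in mm; "finger_force": force on a finger pad.
Only numpy, scipy, OpenCV 4.12 (cv2) and the standard library are available. Lean on these libraries where they do the work, as an engineer would, in place of code of your own. Each camera call takes 0.05 s, during which the arm holds its last target. There are 200 camera calls.

## Task

Leak-check the gas chamber: take the yellow pen detector from its charging stand and, holding it tip down about 8 mm above the surface, move it slowly (about 2 cm per second) along the whole lid seam nearest the robot, from the gauge end to the other end. Then lift it over the pipework and stop with the pen upright, its tip centred about 8 mm above the mouth of the open brass vent, not the black-capped port, and finish there, still holding it motionless for the reading. Touch no part of the chamber, its pipework or its ports with the pen or the hand, and leave the bottle, wrench and power adapter where they are.

Things in the scene. Friction and masses are not known exactly. Their poses are not given: they have to be found in the camera images.
- pen: Loose pen-shaped gas leak detector, about 110 g, 178 mm long, upright, tip down in its stand. Origin at the end of the tip; z runs up the pen. Steel tip 8 mm in diameter from 0 to 47 mm, black neck 14 mm to 60 mm, round yellow body 26 mm in diameter from 60 to 170 mm (grip it at 110 to 150 mm, clear of the stand), black tail button to 178 mm. Round: any yaw will do.
- stand: Fixed charging stand, left or right of the chamber: black base 85 x 85 x 10 mm, white column 50 x 50 mm up to 72 mm, round collar 40 mm in diameter up to 97 mm. Origin at the centre of its underside. The pen's body sits 25 mm deep in the collar with 2 mm play, its tip 12 mm above the table: draw it straight up at least 90 mm to clear the collar.
- chamber: Fixed aluminium gas chamber. Origin: centre of its underside on the table; x away from the robot (turned up to 0.35 rad), y to its left, z up. Flange 210 (x) x 200 (y) mm, top at z 65 mm; steel lid 170 x 160 mm, top at z 69 mm, orange gasket line all round its edge, screw heads 3 mm high. An inlet stub sticks out low on the -y side.
- pipe_top (a point): Top of the blue valve lever, the chamber's highest part, z 149 mm, at x = 0, y = 22 mm in the chamber's frame (lever 11 x 62 mm along y). Under it, along x = 0 from y = -60 to 60 mm, runs the pipework: a 10 mm steel tube, top at z 130 mm, with a brass valve in its middle, on two fittings standing on the lid.
- gauge (a point): Centre of the round black pressure gauge, 44 mm in diameter, 22 mm thick, upright on the lid at x = -45, y = 52 mm in the chamber's frame; centre at z 119 mm, top at z 141 mm. It marks the end where the seam is begun.
- seam_start (a point): Gauge end of the near lid seam: the lid's top corner at x = -85, y = 80, z = 69 mm in the chamber's frame. The seam is the straight lid edge with its orange gasket line, from here to seam_end, 160 mm long. Axes as the chamber's.
- seam_end (a point): Other end of the near lid seam: the lid's top corner at x = -85, y = -80, z = 69 mm in the chamber's frame.
- vent: Fixed open brass vent on the far part of the lid: 28 mm base ring, then a tube of 22 mm outer and 13 mm inner diameter, open upwards, mouth 30 mm above the lid. Origin at the centre of its foot on the lid. It stands at x = 55 mm, y = 45 or -45 mm in the chamber's frame, the capped port in the other place.
- vent_mouth (a point): Centre of the vent's open mouth, at its top rim, 30 mm above the lid, 99 mm above the table; z points up.
- capped_port: Fixed blanked port with a round black cap 28 mm in diameter, 30 mm high above the lid. Origin at the centre of its foot on the lid. Not the target.
- bottle: Bystander: loose closed glass reagent bottle with blue cap, 70 mm in diameter, 150 mm high, on the other side of the chamber from the stand. Origin at the centre of its underside.
- wrench: Bystander: loose steel wrench about 150 mm long lying flat beyond the stand or the bottle, on one side of the chamber. Origin under its middle.
- adapter: Bystander: loose black power adapter, 110 x 50 x 32 mm, on the other side of the chamber from the wrench. Origin at the centre of its underside.
Mind the look-alikes: they are no part of the job. Leave any orange look-alike of the pen alone. Leave any red look-alike of the stand alone.

How it is judged:
By the outcome, as a careful person would: the job done as asked, in the order asked, and still so for the second after the job is handed in, while the arm keeps its last pose, push and grip.
It also fails if it takes over 62 s, if anything falls off the work surface, if the arm or the gripper's body presses on something with over 40 N, if the wrist force passes 120 N, or if a joint passes its speed limit or range.

## Working session

There is one attempt and no reset: what is moved stays moved. The work goes in short steps, Python scripts to look and compute and a shell command to move; the robot and the scene stay as the last step left them, time stands still between calls to the robot, and variables do not carry over. Pictures are saved under pics/ and viewed, at most 10 in all, crops included, and the job is handed in when it is done.

```bash
mkdir -p pics; ls; python3 - <<'E'
from plant import readout, viewer, order, bot
import cv2
for n in("side","top"):
    cv2.imwrite(f"pics/{n}0.png",viewer.capture(n)[:,:,::-1]); print(n,viewer.camera_info(n))
o=readout.get_obs();print(o)
E
```

```text
pics
side {'fx': 416.147691365794, 'fy': 416.147691365794, 'cx': 319.6668084900603, 'cy': 205.9350177102382, 'origin': array([ 409.15190552, -712.56484275,  753.29088176]), 'rotation': array([ 0.83995763, -0.001747  , -0.10420655])}
top {'fx': 423.7836220714465, 'fy': 423.7836220714465, 'cx': 311.3857945455538, 'cy': 207.6884918555157, 'origin': array([ 407.33399742,   -2.19240592, 1142.09537305]), 'rotation': array([ 0.08694689, -0.01160285, -1.59680492])}
{'time': 0.1, 'joint_positions': array([-1.47795336e+00,  3.42663615e-01,  1.52487531e+00, -8.59762643e-06,
        1.27541185e+00, -1.46003127e-01]), 'dq': array([-0.00015337, -0.00244434, -0.00296661, -0.00095972, -0.00078566,
        0.00088677]), 'tau': array([ 1.90997293e-03, -4.32003129e+01, -2.44693583e+01,  7.19164289e-02,
        5.25933795e-02, -3.86007173e-05]), 'tool_pos': array([ 124.19919431, -509.83226084,  291.62503478]), 'tcp_rot': array([-3.14024778e+00, -1.89452828e-04,  2.38848480e-01]), 'contact_force': array([-0.20526595,  0.73671433,  0.5640273 ]), 'moment': array([-0.01065115,  0.00392642, -0.02491897]), 'finger_force': 0.0, 'grip_width': 91.24495316053705}
```

View pics/top0.png

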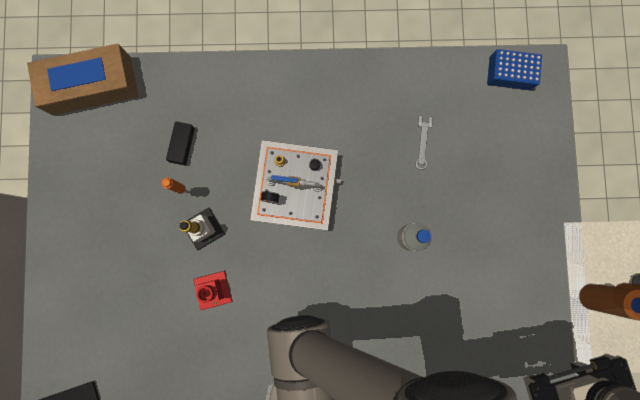

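View pics/side0.png

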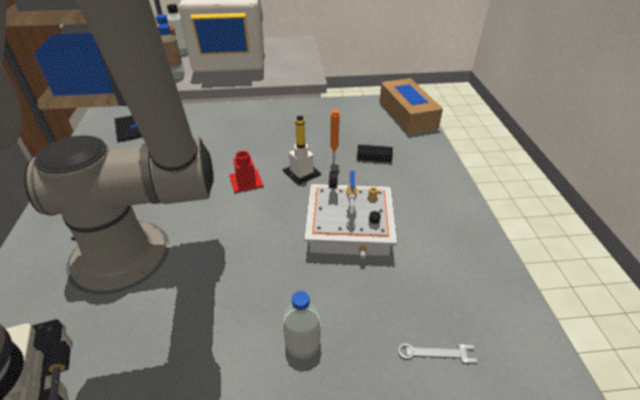

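```bash
cat > h.py <<'E'
import numpy as np
from plant import readout, viewer
from scipy.spatial.transform import Rotation as Ro
def cam(n):
    c=viewer.camera_info(n); return c,Ro.from_euler('xyz',c['rotation']).as_matrix()
def proj(n,P):
    c,R=cam(n); p=(np.atleast_2d(P)-c['origin'])@R
    return np.c_[c['cx']+c['fx']*p[:,0]/-p[:,2], c['cy']+c['fy']*p[:,1]/p[:,2]]
def back(n,uv,z):
    c,R=cam(n); u,v=uv
    d=R@np.array([(u-c['cx'])/c['fx'],-(v-c['cy'])/c['fy'],-1.])
    return c['origin']+d*(z-c['origin'][2])/d[2]
E
python3 - <<'E'
import cv2
a=cv2.imread('pics/top0.png');b=cv2.imread('pics/side0.png')
r=lambda i,s:cv2.resize(i,None,fx=s,fy=s,interpolation=cv2.INTER_CUBIC)
t=r(a[130:250,160:360],4)   # 800x480
cv2.imwrite('pics/topz.png',t)
cv2.imwrite('pics/sidez.png',r(b[100:260,270:420],3.75-.25+.2))
from h import *
for n,uv,z in [('top',(295,187),69),('top',(207,228),10)]: print(back(n,uv,z))
E
```

```text
[554.54033047  23.35029223  69.        ]
[458.31978436 261.42698757  10.        ]
```

View pics/topz.png

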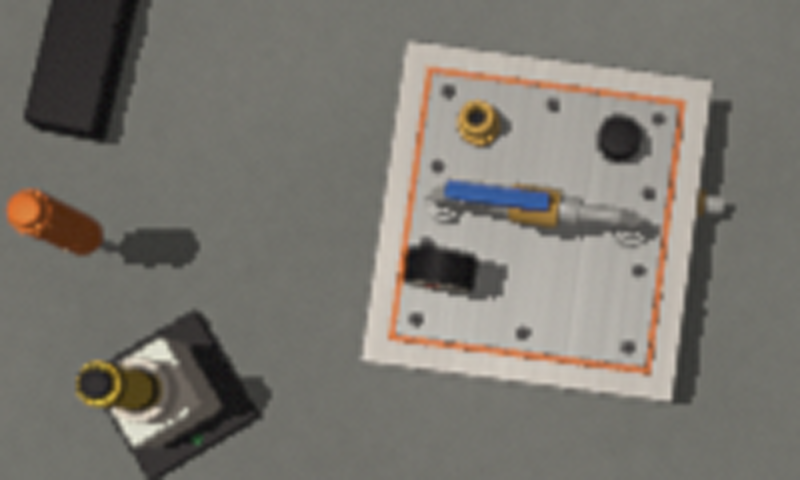

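View pics/sidez.png

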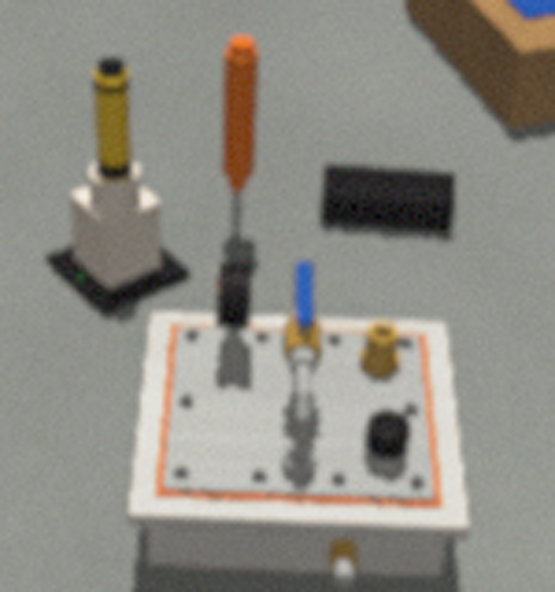

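```bash
cat > fit.py <<'E'
from h import *
from scipy.optimize import least_squares
T=lambda U,V:((U+.5)/4-.5+160,(V+.5)/4-.5+130)
S=lambda U,V:((U+.5)/3.7-.5+270,(V+.5)/3.7-.5+100)
obs=[('top',T(407,43),(105,100,65)),('top',T(712,80),(105,-100,65)),('top',T(362,358),(-105,100,65)),('top',T(672,401),(-105,-100,65)),
('top',T(429,69),(85,80,69)),('top',T(684,101),(85,-80,69)),('top',T(390,338),(-85,80,69)),('top',T(649,372),(-85,-80,69)),
('top',T(478,116),(55,45,99)),
('side',S(152,314),(-105,100,65)),('side',S(445,322),(105,100,65)),('side',S(467,524),(105,-100,65)),('side',S(132,515),(-105,-100,65)),
('side',S(160,494),(-85,-80,69)),('side',S(440,502),(85,-80,69)),('side',S(425,332),(85,80,69)),('side',S(172,324),(-85,80,69)),('side',S(382,330),(55,45,99))]
def W(p,q): return np.array([*p[:2],0])+Ro.from_euler('z',p[2]).as_matrix()@np.array(q,float)
def f(p,o): return np.concatenate([proj(n,W(p,q))[0]-uv for n,uv,q in o])
if __name__=='__main__':
    for o in (obs[:9],obs[9:],obs):
        r=least_squares(f,[550,23,0],args=(o,),x_scale=[1,1,.01]); print(r.x.round(4)); 
        print(np.abs(r.fun).max().round(2), r.fun.reshape(-1,2).round(1).tolist())
    p=r.x
    for k in [(-85,80,69),(-85,-80,69),(55,45,99),(0,22,149),(-45,52,119)]: print(k,W(p,k).round(1))
    print('tail top',back('top',T(98,383),190),'side',back('side',S(111,66),190))
    print('body edge/collar')
E
python3 fit.py
```

```text
[ 5.615275e+02  2.522660e+01 -1.552000e-01]
1.35 [[-0.1, -0.8], [0.4, -0.0], [-0.4, 0.9], [0.2, 0.4], [0.8, 0.9], [-1.2, 1.0], [1.4, -0.9], [-0.8, -1.3], [-0.2, -0.0]]
[ 5.627196e+02  2.512940e+01 -1.504000e-01]
1.38 [[-0.7, -0.5], [0.2, -0.3], [1.3, 1.1], [-0.9, 0.3], [0.8, -1.2], [-0.7, -0.9], [-1.4, 0.5], [1.1, 0.6], [0.2, 0.4]]
[ 5.62157e+02  2.51436e+01 -1.53000e-01]
1.6 [[-0.2, -1.0], [0.3, -0.4], [-0.3, 0.8], [0.3, 0.0], [0.8, 0.7], [-1.2, 0.6], [1.4, -1.1], [-0.7, -1.6], [-0.3, -0.3], [-0.8, -0.6], [0.1, -0.2], [1.0, 1.2], [-1.2, 0.2], [0.5, -1.3], [-1.1, -0.8], [-1.5, 0.6], [0.9, 0.6], [0.1, 0.4]]
(-85, 80, 69) [490.3 117.2  69. ]
(-85, -80, 69) [466. -41.  69.]
(55, 45, 99) [623.4  61.2  99. ]
(0, 22, 149) [565.5  46.9 149. ]
(-45, 52, 119) [525.6  83.4 119. ]
tail top [457.39571066 270.55060216 190.        ] side [459.16940541 268.05204895 190.        ]
body edge/collar
```

The top and side views agree to about 1.5 mm. The pen tail is at about (458, 269), the gauge is on the +y near side, and the open vent is at +y (mouth at about pixel (279, 158)). I'll move over the pen via the front of the base.

```bash
python3 -m creep '0.033 0.026 0.001 0 0 0 100;0.033 0.026 0.001 0 0 0 100;0.033 0.026 0.001 0 0 0 100;0.033 0.026 0.001 0 0 0 100;0.033 0.026 0.001 0 0 0 100;0.033 0.026 0.001 0 0 0 100;0.033 0.026 0.001 0 0 0 100;0.033 0.026 0.001 0 0 0 100'
python3 -m creep '0.004 0.038 0 0 0 0 100;0.004 0.038 0 0 0 0 100;0.004 0.038 0 0 0 0 100;0.004 0.038 0 0 0 0 100;0.004 0.038 0 0 0 0 100;0.004 0.038 0 0 0 0 100;0.004 0.038 0 0 0 0 100;0.004 0.038 0 0 0 0 100'
```

```text
time: 0.77
tool_pos: [387.1, -302.2, 300.1]
tcp_rot: [-3.141, 0.0, 0.239]
contact_force: [0.1, -1.0, 1.0]
grip_width: 91.9
finger_force: 0.0
time: 1.43
tool_pos: [417.5, 2.0, 300.1]
tcp_rot: [3.142, 0.0, 0.239]
contact_force: [0.6, -0.5, 0.5]
grip_width: 92.0
finger_force: 0.0
```

```bash
python3 -m creep '0.0045 0.033 0 0 0 0 100;0.0045 0.033 0 0 0 0 100;0.0045 0.033 0 0 0 0 100;0.0045 0.033 0 0 0 0 100;0.0045 0.033 0 0 0 0 100;0.0045 0.033 0 0 0 0 100;0.0045 0.033 0 0 0 0 100;0.0045 0.033 0 0 0 0 100'
python3 -m creep '0 0 0 0 0 0 100;0 0 0 0 0 0 100'
python3 - <<'E'
from h import *; import cv2
a=viewer.capture('top')[:,:,::-1];b=viewer.capture('side')[:,:,::-1]
print(readout.get_obs()['tool_pos'])
r=lambda i:cv2.resize(i,None,fx=4,fy=4,interpolation=cv2.INTER_CUBIC)
cv2.imwrite('pics/g1.png',r(b[70:210,220:400]))
for z in(190,60,12):print(z,proj('side',(458.3,269.3,z)),proj('top',(458.3,269.3,z)))
E
```

```text
time: 2.1
tool_pos: [453.7, 265.8, 299.8]
tcp_rot: [3.141, 0.001, 0.239]
contact_force: [0.9, -0.9, -0.2]
grip_width: 91.8
finger_force: 0.0
time: 2.27
tool_pos: [453.5, 265.4, 299.4]
tcp_rot: [3.141, 0.002, 0.242]
contact_force: [0.4, -0.6, -0.2]
grip_width: 91.5
finger_force: 0.0
[453.65215274 263.59170287 299.72867601]
190 [[299.27672631 117.25209014]] [[184.6854907  224.95718865]]
60 [[300.67982669 157.44654963]] [[199.30499319 227.31897816]]
12 [[301.14767523 170.84895422]] [[203.85323263 228.053749  ]]
```

View pics/g1.png

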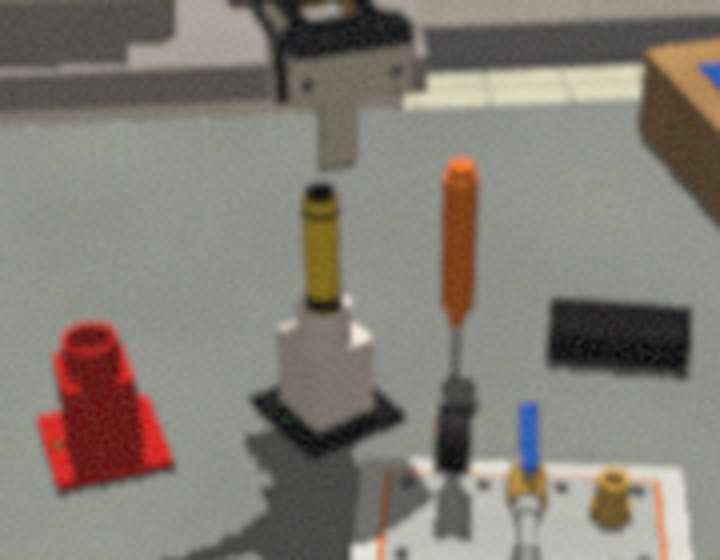

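The fingers are above the pen (its tail is at about pixel (300, 117), matching my projection). I'll nudge into position and check the orange tool's clearance before going down.

```bash
python3 -m creep '0.0045 0.004 -0.005 0 0 0 100;0 0 -0.005 0 0 0 100;0 0 0 0 0 0 100;0 0 0 0 0 0 100'
python3 - <<'E'
from h import *; import cv2
P=[]
for i in range(6): viewer.capture('top') ; P.append(readout.get_obs()['tool_pos'])
print(np.mean(P,0),np.std(P,0))
for z in(170,190,210):print(z,back('top',(160+29/4,130+208/4),z),back('side',(220+460/4,70+163/4),z))
E
```

```text
time: 2.7
tool_pos: [458.4, 267.4, 289.7]
tcp_rot: [3.141, 0.001, 0.238]
contact_force: [0.2, 1.0, 0.5]
grip_width: 91.9
finger_force: 0.0
[458.52826757 267.84888333 290.28083271] [0.01748614 0.16121662 0.13715484]
170 [559.49504679 315.04176067 170.        ] [562.67803373 329.95959295 170.        ]
190 [556.36446818 308.51494909 190.        ] [557.41389767 294.21329661 190.        ]
210 [553.23388956 301.98813752 210.        ] [552.14976161 258.46700026 210.        ]
```

```bash
python3 -m creep '0 0.001 -0.02 0 0 0 100;0 0 -0.02 0 0 0 100;0 0 -0.02 0 0 0 100;0 0 -0.015 0 0 0 100;0 0 -0.012 0 0 0 100;0 0 -0.006 0 0 0 100;0 0 0 0 0 0 100'
python3 -m creep '0 0 0 0 0 0 50;0 0 0 0 0 0 20;0 0 0 0 0 0 20;0 0 0 0 0 0 20;0 0 0 0 0 0 20;0 0 0 0 0 0 20;0 0 0 0 0 0 20;0 0 0 0 0 0 20'
```

```text
time: 3.58
tool_pos: [457.9, 268.9, 196.0]
tcp_rot: [3.141, 0.002, 0.239]
contact_force: [0.2, 0.4, -0.1]
grip_width: 91.6
finger_force: 0.0
time: 4.25
tool_pos: [458.5, 269.1, 197.2]
tcp_rot: [3.142, -0.0, 0.239]
contact_force: [0.2, -0.8, 0.3]
grip_width: 43.1
finger_force: 0.0
```

```bash
python3 -m creep '0 0 0 0 0 0 0;0 0 0 0 0 0 0;0 0 0 0 0 0 0;0 0 0 0 0 0 0;0 0 0 0 0 0 0;0 0 0 0 0 0 0'
```

```text
time: 4.75
tool_pos: [458.0, 270.5, 196.9]
tcp_rot: [-3.139, 0.0, 0.238]
contact_force: [-1.1, 5.8, -1.5]
grip_width: 25.5
finger_force: 29.4
```

```bash
python3 -m creep '0 0.001 0 0 0 0 0;0 0 0 0 0 0 0'
python3 -m creep '0 0 0.01 0 0 0 0;0 0 0.02 0 0 0 0;0 0 0.025 0 0 0 0;0 0 0.025 0 0 0 0;0 0 0.025 0 0 0 0;0 0 0.025 0 0 0 0;0 0 0.025 0 0 0 0;0 0 0.01 0 0 0 0'
```

```text
time: 4.92
tool_pos: [458.0, 271.3, 196.9]
tcp_rot: [-3.139, 0.0, 0.239]
contact_force: [-1.6, 6.4, -2.6]
grip_width: 25.7
finger_force: 29.7
time: 5.58
tool_pos: [459.0, 270.4, 365.5]
tcp_rot: [-3.141, -0.005, 0.239]
contact_force: [0.8, 0.4, -0.8]
grip_width: 25.7
finger_force: 29.9
```

```bash
python3 -m creep '0.004 -0.019 0 0 0 0 0;0.004 -0.02 0 0 0 0 0;0.004 -0.02 0 0 0 0 0;0.004 -0.02 0 0 0 0 0;0.004 -0.02 0 0 0 0 0;0.004 -0.02 0 0 0 0 0;0.004 -0.02 0 0 0 0 0;0.003 -0.014 0 0 0 0 0'
python3 -m creep '0 0 0 0 0 0 0;0 0 0 0 0 0 0;0 0 0 0 0 0 0'
python3 - <<'E'
from h import *; import cv2
P=[];b=0
for i in range(8): b=b+viewer.capture('side')[:,:,::-1].astype(float); P.append(readout.get_obs()['tool_pos'])
p=np.mean(P,0);print(p,np.std(P,0),readout.get_obs()['tcp_rot'])
a=sum(viewer.capture('top')[:,:,::-1].astype(float) for _ in range(8))/8
q=proj('side',[p-(0,0,185),p-(0,0,125),p-(0,0,138)]);print(q)
t=proj('top',[p-(0,0,185)]);print(t)
u,v=q[0].astype(int)
A=cv2.resize((b/8)[v-70:v+30,u-50:u+50].astype(np.uint8),None,fx=6,fy=6,interpolation=cv2.INTER_CUBIC)
print('side off',u-50,v-70)
cv2.imwrite('pics/tip1.png',A)
cv2.imwrite('pics/tip1t.png',a)
E
```

```text
time: 6.25
tool_pos: [489.5, 115.5, 361.1]
tcp_rot: [3.141, 0.002, 0.238]
contact_force: [-0.2, -0.3, -0.4]
grip_width: 25.4
finger_force: 29.9
time: 6.5
tool_pos: [489.2, 117.6, 361.6]
tcp_rot: [-3.141, 0.001, 0.239]
contact_force: [0.0, -0.3, -1.0]
grip_width: 25.6
finger_force: 29.9
[489.29365984 117.74852866 362.04139698] [0.05882123 0.15922207 0.1441246 ] [ 3.14149200e+00 -5.19593286e-05  2.39372954e-01]
[[316.49434103 153.09158704]
 [316.40794239 131.64759518]
 [316.42726481 136.44338745]]
[[252.98893468 209.94995879]]
side off 266 83[ WARN:0@4.066] global loadsave.cpp:1063 imwrite_ Unsupported depth image for selected encoder is fallbacked to CV_8U.
```

View pics/tip1.png

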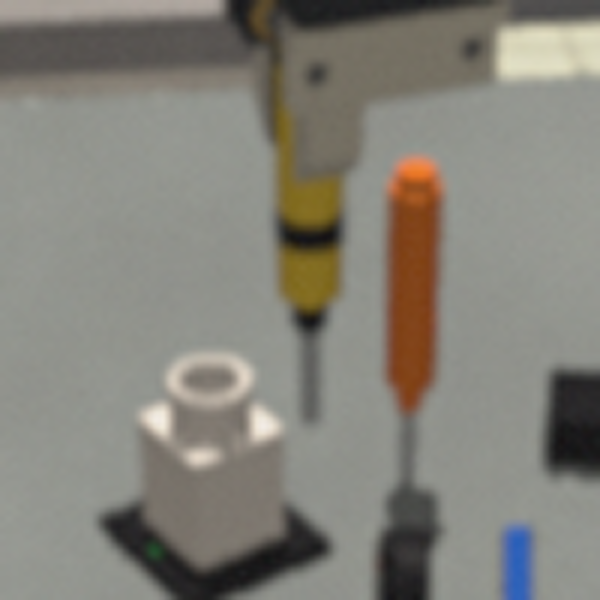

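View pics/tip1t.png

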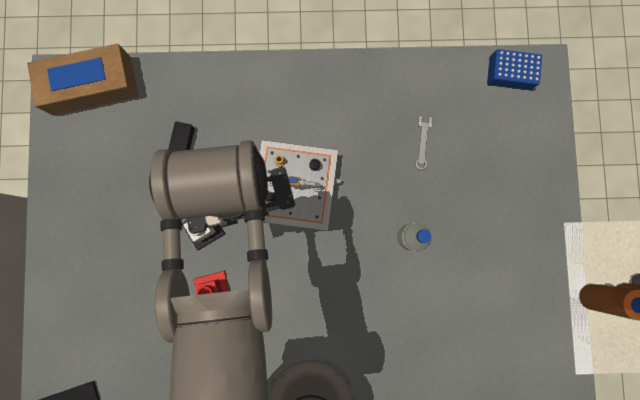

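Tip seen at side pixel (317.2, 152.9) against a predicted (316.5, 153.1), and the pen is upright. The top view has the tip hidden by the arm. Relative to the chamber, the TCP axis should be at about (489.5, 119.5) to start, so I'll go down.

```bash
python3 -m creep '0 0.0025 -0.02 0 0 0 0;0 0 -0.02 0 0 0 0;0 0 -0.02 0 0 0 0;0 0 -0.015 0 0 0 0;0 0 -0.01 0 0 0 0;0 0 -0.005 0 0 0 0;0 0 0 0 0 0 0;0 0 0 0 0 0 0'
python3 - <<'E'
from h import *; import cv2
P=[];b=0
for i in range(6): b=b+viewer.capture('side')[:,:,::-1].astype(float); P.append(readout.get_obs()['tool_pos'])
p=np.mean(P,0);print(p)
R=Ro.from_euler('z',-.1504).as_matrix();C=np.array([562.72,25.13,0])
for k in((-85,80,69),(-85,80,77),(-85,0,69)):print(k,proj('side',C+R@np.array(k)))
print(proj('side',p-(0,0,185)))
u,v=proj('side',p-(0,0,185))[0].astype(int)
cv2.imwrite('pics/tip2.png',cv2.resize((b/6)[v-30:v+30,u-30:u+50].astype(np.uint8),None,fx=8,fy=8,interpolation=cv2.INTER_CUBIC));print(u-30,v-30)
E
```

```text
time: 7.97
tool_pos: [489.7, 119.6, 272.5]
tcp_rot: [3.141, -0.0, 0.239]
contact_force: [-0.6, -0.4, -0.7]
grip_width: 25.3
finger_force: 29.9
[489.78695448 119.65233685 272.92790721]
(-85, 80, 69) [[317.19125023 187.844653  ]]
(-85, 80, 77) [[317.18434456 185.44220571]]
(-85, 0, 69) [[315.53621579 208.59339863]]
[[316.72897046 181.49110144]]
286 151
```

View pics/tip2.png

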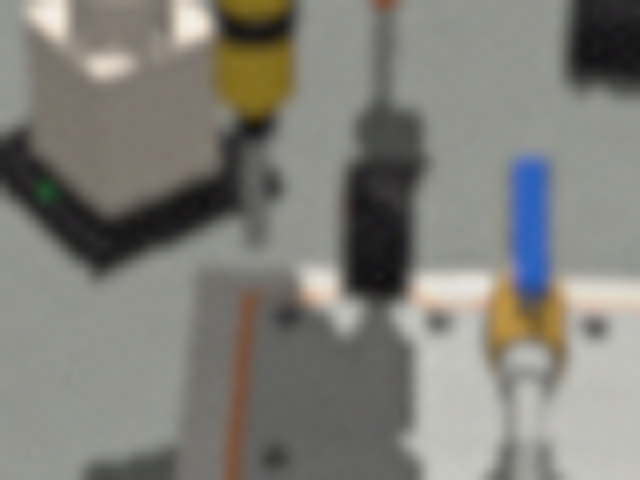

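The tip is at side pixel (317.4, 180.9), directly in line with the orange seam at (317, 188), as expected. I'll lower the last 11 mm and trace the seam.

```bash
python3 -m creep '0 0 -0.006 0 0 0 0;0 0 -0.004 0 0 0 0;0 0 -0.001 0 0 0 0;0 0 0 0 0 0 0;0 0 0 0 0 0 0;0 0 0 0 0 0 0'
python3 -m creep '-0.00025 -0.00165 0 0 0 0 0;-0.00025 -0.00165 0 0 0 0 0;-0.00025 -0.00165 0 0 0 0 0;-0.00025 -0.00165 0 0 0 0 0;-0.00025 -0.00165 0 0 0 0 0;-0.00025 -0.00165 0 0 0 0 0;-0.00025 -0.00165 0 0 0 0 0;-0.00025 -0.00165 0 0 0 0 0'
python3 -m creep '-0.00025 -0.00165 0 0 0 0 0;-0.00025 -0.00165 0 0 0 0 0;-0.00025 -0.00165 0 0 0 0 0;-0.00025 -0.00165 0 0 0 0 0;-0.00025 -0.00165 0 0 0 0 0;-0.00025 -0.00165 0 0 0 0 0;-0.00025 -0.00165 0 0 0 0 0;-0.00025 -0.00165 0 0 0 0 0'
```

```text
time: 8.77
tool_pos: [489.5, 119.6, 261.2]
tcp_rot: [3.141, -0.0, 0.239]
contact_force: [0.8, 0.0, -1.6]
grip_width: 25.4
finger_force: 29.9
time: 9.43
tool_pos: [487.4, 106.2, 261.2]
tcp_rot: [3.141, -0.0, 0.239]
contact_force: [0.4, -0.0, -0.3]
grip_width: 25.9
finger_force: 29.9
time: 10.1
tool_pos: [485.4, 93.0, 261.2]
tcp_rot: [3.141, 0.0, 0.239]
contact_force: [-0.0, 0.1, -0.9]
grip_width: 25.6
finger_force: 29.9
```

```bash
python3 -m creep '-0.00025 -0.00165 0 0 0 0 0;-0.00025 -0.00165 0 0 0 0 0;-0.00025 -0.00165 0 0 0 0 0;-0.00025 -0.00165 0 0 0 0 0;-0.00025 -0.00165 0 0 0 0 0;-0.00025 -0.00165 0 0 0 0 0;-0.00025 -0.00165 0 0 0 0 0;-0.00025 -0.00165 0 0 0 0 0'
python3 -m creep '-0.00025 -0.00165 0 0 0 0 0;-0.00025 -0.00165 0 0 0 0 0;-0.00025 -0.00165 0 0 0 0 0;-0.00025 -0.00165 0 0 0 0 0;-0.00025 -0.00165 0 0 0 0 0;-0.00025 -0.00165 0 0 0 0 0;-0.00025 -0.00165 0 0 0 0 0;-0.00025 -0.00165 0 0 0 0 0'
python3 -m creep '-0.00025 -0.00165 0 0 0 0 0;-0.00025 -0.00165 0 0 0 0 0;-0.00025 -0.00165 0 0 0 0 0;-0.00025 -0.00165 0 0 0 0 0;-0.00025 -0.00165 0 0 0 0 0;-0.00025 -0.00165 0 0 0 0 0;-0.00025 -0.00165 0 0 0 0 0;-0.00025 -0.00165 0 0 0 0 0'
python3 -m creep '-0.00025 -0.00165 0 0 0 0 0;-0.00025 -0.00165 0 0 0 0 0;-0.00025 -0.00165 0 0 0 0 0;-0.00025 -0.00165 0 0 0 0 0;-0.00025 -0.00165 0 0 0 0 0;-0.00025 -0.00165 0 0 0 0 0;-0.00025 -0.00165 0 0 0 0 0;-0.00025 -0.00165 0 0 0 0 0' 
python3 - <<'E'
from h import *; import cv2
b=viewer.capture('side')[:,:,::-1];p=readout.get_obs()['tool_pos'];print(p)
R=Ro.from_euler('z',-.1504).as_matrix();C=np.array([562.72,25.13,0])
print(proj('side',[C+R@np.array((-85,y,69)) for y in(30,20,0)]),proj('side',p-(0,0,185)))
u,v=proj('side',p-(0,0,185))[0].astype(int)
cv2.imwrite('pics/tip3.png',cv2.resize(b[v-30:v+30,u-40:u+40],None,fx=8,fy=8,interpolation=cv2.INTER_CUBIC));print(u-40,v-30)
E
```

```text
time: 10.77
tool_pos: [483.4, 79.9, 261.2]
tcp_rot: [3.141, 0.0, 0.239]
contact_force: [-0.2, 0.9, -1.4]
grip_width: 25.5
finger_force: 29.9
time: 11.43
tool_pos: [481.4, 66.7, 261.2]
tcp_rot: [3.141, -0.0, 0.239]
contact_force: [0.4, 0.1, -1.6]
grip_width: 25.7
finger_force: 29.9
time: 12.1
tool_pos: [479.4, 53.4, 261.2]
tcp_rot: [3.141, 0.0, 0.239]
contact_force: [0.5, 0.5, -0.5]
grip_width: 25.4
finger_force: 29.9
time: 12.77
tool_pos: [477.4, 40.3, 261.1]
tcp_rot: [3.142, 0.0, 0.239]
contact_force: [0.2, -0.2, -0.5]
grip_width: 25.7
finger_force: 29.9
[477.42846956  40.03422409 261.19570312]
[[316.1790454  200.53440735]
 [315.96785563 203.18203977]
 [315.53621579 208.59339863]] [[314.92508009 205.84877432]]
274 175
```

View pics/tip3.png

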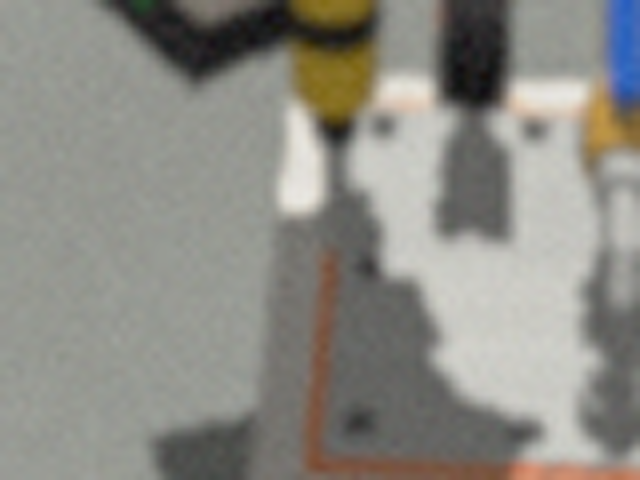

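The tip is directly on the orange line at about pixel (315.5, 205), without touching. I'll continue to the far end.

```bash
python3 -m creep '-0.00025 -0.00165 0 0 0 0 0;-0.00025 -0.00165 0 0 0 0 0;-0.00025 -0.00165 0 0 0 0 0;-0.00025 -0.00165 0 0 0 0 0;-0.00025 -0.00165 0 0 0 0 0;-0.00025 -0.00165 0 0 0 0 0;-0.00025 -0.00165 0 0 0 0 0;-0.00025 -0.00165 0 0 0 0 0'
python3 -m creep '-0.00025 -0.00165 0 0 0 0 0;-0.00025 -0.00165 0 0 0 0 0;-0.00025 -0.00165 0 0 0 0 0;-0.00025 -0.00165 0 0 0 0 0;-0.00025 -0.00165 0 0 0 0 0;-0.00025 -0.00165 0 0 0 0 0;-0.00025 -0.00165 0 0 0 0 0;-0.00025 -0.00165 0 0 0 0 0'
python3 -m creep '-0.00025 -0.00165 0 0 0 0 0;-0.00025 -0.00165 0 0 0 0 0;-0.00025 -0.00165 0 0 0 0 0;-0.00025 -0.00165 0 0 0 0 0;-0.00025 -0.00165 0 0 0 0 0;-0.00025 -0.00165 0 0 0 0 0;-0.00025 -0.00165 0 0 0 0 0;-0.00025 -0.00165 0 0 0 0 0'
python3 -m creep '-0.00025 -0.00165 0 0 0 0 0;-0.00025 -0.00165 0 0 0 0 0;-0.00025 -0.00165 0 0 0 0 0;-0.00025 -0.00165 0 0 0 0 0;-0.00025 -0.00165 0 0 0 0 0;-0.00025 -0.00165 0 0 0 0 0;-0.00025 -0.00165 0 0 0 0 0;-0.00025 -0.00165 0 0 0 0 0'
python3 -m creep '-0.00025 -0.00165 0 0 0 0 0;-0.00025 -0.00165 0 0 0 0 0;-0.00025 -0.00165 0 0 0 0 0;-0.00025 -0.00165 0 0 0 0 0;-0.00025 -0.00165 0 0 0 0 0;-0.00025 -0.00165 0 0 0 0 0;-0.00025 -0.00165 0 0 0 0 0;-0.00025 -0.00165 0 0 0 0 0'
python3 -m creep '-0.00025 -0.00165 0 0 0 0 0;-0.00025 -0.00165 0 0 0 0 0;-0.00025 -0.00165 0 0 0 0 0;-0.00025 -0.00165 0 0 0 0 0;-0.00025 -0.00165 0 0 0 0 0;-0.00025 -0.00165 0 0 0 0 0;-0.00025 -0.00165 0 0 0 0 0;-0.00025 -0.00165 0 0 0 0 0'
python3 -m creep '-0.00025 -0.00165 0 0 0 0 0;-0.00025 -0.00165 0 0 0 0 0;-0.00025 -0.00165 0 0 0 0 0;-0.00025 -0.00165 0 0 0 0 0;0 0 0 0 0 0 0;0 0 0 0 0 0 0;0 0 0 0 0 0 0'
python3 - <<'E'
from h import *; import cv2
b=sum(viewer.capture('side')[:,:,::-1].astype(float) for _ in range(4))/4;p=readout.get_obs()['tool_pos'];print(p)
R=Ro.from_euler('z',-.1504).as_matrix();C=np.array([562.72,25.13,0])
print(proj('side',[C+R@np.array((-85,y,69)) for y in(-80,)]),proj('side',p-(0,0,185)))
u,v=proj('side',p-(0,0,185))[0].astype(int)
cv2.imwrite('pics/tip4.png',cv2.resize(b[v-30:v+30,u-40:u+40].astype('uint8'),None,fx=8,fy=8,interpolation=cv2.INTER_CUBIC));print(u-40,v-30)
E
```

```text
time: 13.48
tool_pos: [475.4, 27.1, 261.2]
tcp_rot: [3.142, 0.0, 0.239]
contact_force: [-0.2, 0.5, -1.3]
grip_width: 25.5
finger_force: 29.9
time: 14.15
tool_pos: [473.4, 13.9, 261.2]
tcp_rot: [3.142, 0.0, 0.239]
contact_force: [0.3, -0.0, -1.0]
grip_width: 25.6
finger_force: 29.9
time: 14.82
tool_pos: [471.4, 0.6, 261.2]
tcp_rot: [3.142, 0.0, 0.239]
contact_force: [0.1, 0.0, -1.5]
grip_width: 25.9
finger_force: 29.9
time: 15.48
tool_pos: [469.4, -12.5, 261.2]
tcp_rot: [3.142, 0.0, 0.239]
contact_force: [-0.1, 0.2, -0.5]
grip_width: 25.6
finger_force: 29.9
time: 16.15
tool_pos: [467.4, -25.7, 261.2]
tcp_rot: [3.141, 0.0, 0.239]
contact_force: [0.5, -0.1, -0.8]
grip_width: 25.4
finger_force: 29.9
time: 16.82
tool_pos: [465.4, -38.9, 261.2]
tcp_rot: [3.141, -0.0, 0.239]
contact_force: [0.3, -0.1, -1.1]
grip_width: 25.6
finger_force: 29.9
time: 17.4
tool_pos: [464.4, -45.4, 261.2]
tcp_rot: [3.142, -0.0, 0.239]
contact_force: [-0.0, -0.2, -1.1]
grip_width: 25.6
finger_force: 29.9
[464.46708118 -45.32152731 261.188185  ]
[[313.67564385 231.91891576]] [[312.84767927 231.049722  ]]
272 201
```

View pics/tip4.png

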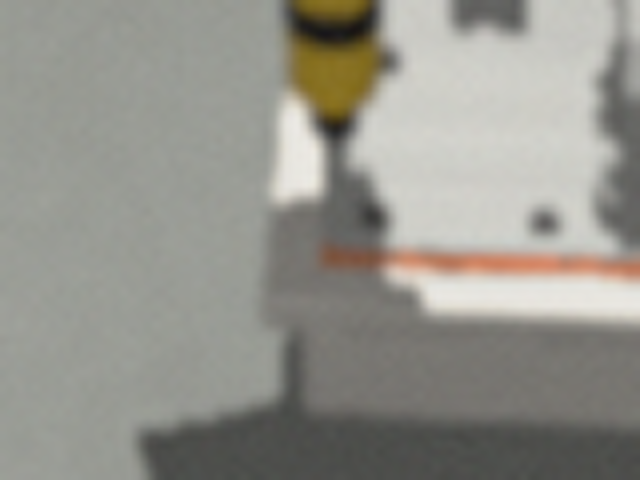

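The seam is fully traced. The tip is just past the gasket corner (pixel about (312, 232)). Now lift and cross over.

```bash
python3 -m creep '0 0 0.01 0 0 0 0;0 0 0.018 0 0 0 0;0 0 0.02 0 0 0 0;0 0 0.02 0 0 0 0;0 0 0.02 0 0 0 0;0 0 0.017 0 0 0 0;0 0 0.005 0 0 0 0;0 0 0 0 0 0 0'
python3 -m creep '0.01 0.0067 0 0 0 0 0;0.02 0.0135 0 0 0 0 0;0.025 0.017 0 0 0 0 0;0.027 0.018 0 0 0 0 0;0.027 0.018 0 0 0 0 0;0.025 0.017 0 0 0 0 0;0.016 0.011 0 0 0 0 0;0.008 0.0053 0 0 0 0 0'
python3 -m creep '0 0 0 0 0 0 0;0 0 0 0 0 0 0;0 0 0 0 0 0 0;0 0 0 0 0 0 0'
```

```text
time: 18.27
tool_pos: [464.8, -45.4, 372.2]
tcp_rot: [3.14, -0.002, 0.239]
contact_force: [-0.1, -0.9, -1.5]
grip_width: 25.5
finger_force: 29.9
time: 18.93
tool_pos: [624.3, 63.6, 367.8]
tcp_rot: [-3.14, 0.003, 0.241]
contact_force: [0.3, -0.2, -1.7]
grip_width: 25.8
finger_force: 29.9
time: 19.27
tool_pos: [622.0, 60.7, 371.0]
tcp_rot: [3.142, 0.001, 0.238]
contact_force: [0.6, 0.4, -0.6]
grip_width: 25.6
finger_force: 29.9
```

```bash
python3 -m creep '0 0 -0.012 0 0 0 0;0 0 -0.018 0 0 0 0;0 0 -0.018 0 0 0 0;0 0 -0.012 0 0 0 0;0 0 -0.005 0 0 0 0;0 0 -0.002 0 0 0 0;0 0 0 0 0 0 0;0 0 0 0 0 0 0'
python3 - <<'E'
from h import *; import cv2
P=[];b=0
for i in range(8): b=b+viewer.capture('side')[:,:,::-1].astype(float)/8; P.append(readout.get_obs()['tool_pos'])
p=np.mean(P,0);print(p)
R=Ro.from_euler('z',-.1504).as_matrix();C=np.array([562.72,25.13,0])
print(proj('side',C+R@np.array((55,45,99))),proj('side',p-(0,0,185)))
a=viewer.capture('top')[:,:,::-1]
u,v=proj('side',p-(0,0,185))[0].astype(int)
A=cv2.resize(b[v-40:v+35,u-40:u+40].astype('uint8'),None,fx=8,fy=8,interpolation=cv2.INTER_CUBIC);print(u-40,v-40)
cv2.imwrite('pics/v1.png',A[:600])
E
```

```text
time: 19.93
tool_pos: [622.7, 60.9, 305.3]
tcp_rot: [3.141, -0.002, 0.239]
contact_force: [0.1, -0.7, -0.3]
grip_width: 25.6
finger_force: 29.9
[622.61521094  61.09833087 304.86939982]
[[373.12096351 189.17800653]] [[373.39829803 182.66664764]]
333 142
```

View pics/v1.png

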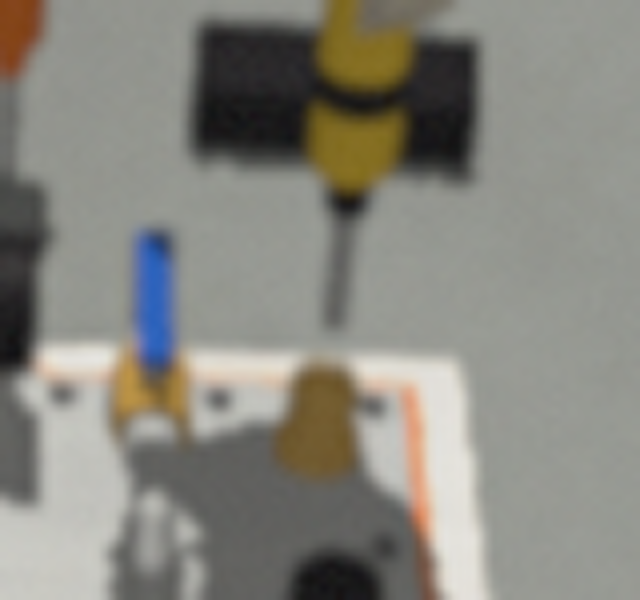

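The tip is at side pixel (374.6, 182.2) and the pen is upright. Its axis runs about 1 px (roughly 2 mm) to the +x side of the brass mouth centre (373.1, 188.8). I'll shift −2 mm and check numerically.

```bash
python3 -m creep '-0.002 0 0 0 0 0 0;0 0 0 0 0 0 0;0 0 0 0 0 0 0'
python3 - <<'E'
from h import *; import cv2
b=np.mean([viewer.capture('side').astype(float) for _ in range(16)],0);print(readout.get_obs()['tool_pos'])
x=np.arange(362,386)
for v in range(165,202):
    row=b[v,362:386]
    if v<183: w=np.clip(np.median(row.mean(1))-row.mean(1)-12,0,None)*((x>368)&(x<380))     # dark steel on grey
    else: w=np.clip(row[:,0]-row[:,2]-35,0,None)*((x>366)&(x<381))   # brass
    if w.sum()>0: print(v,round((w*x).sum()/w.sum(),2),int(w.sum()),end=' | ')
p=readout.get_obs()['tool_pos']
print(proj('side',[p-(0,0,150),p-(0,0,185),p-(0,0,206)]))
E
```

```text
time: 20.63
tool_pos: [620.4, 61.2, 304.2]
tcp_rot: [3.141, 0.0, 0.239]
contact_force: [0.2, 0.4, -1.1]
grip_width: 26.0
finger_force: 29.9
[620.46822505  61.13463224 304.17180628]
165 375.13 289 | 166 374.99 430 | 167 374.95 479 | 168 374.91 383 | 169 374.81 227 | 170 374.61 134 | 171 374.48 102 | 172 374.38 100 | 173 374.26 101 | 174 374.12 97 | 175 373.94 99 | 176 373.78 100 | 177 373.69 107 | 178 373.63 108 | 179 373.54 109 | 180 373.44 100 | 181 373.36 100 | 182 373.32 85 | 187 372.45 4 | 188 372.87 65 | 189 372.84 176 | 190 373.44 215 | 191 373.05 200 | 192 372.99 198 | 193 372.76 197 | 194 372.49 206 | 195 372.25 233 | 196 372.06 260 | 197 372.07 261 | 198 372.02 255 | 199 372.18 226 | 200 372.41 140 | 201 372.45 23 | [[373.77493307 171.43319492]
 [372.50166095 182.93772864]
 [371.7655093  189.58915954]]
```

The pen axis is now within about 0.4 px (1 mm) of the mouth axis. Final descent.

```bash
python3 -m creep '0.0005 0 -0.004 0 0 0 0;0 0 -0.004 0 0 0 0;0 0 -0.003 0 0 0 0;0 0 -0.001 0 0 0 0;0 0 0 0 0 0 0;0 0 0 0 0 0 0;0 0 0 0 0 0 0;0 0 0 0 0 0 0'
python3 - <<'E'
from h import *
P=[];F=[]
for _ in range(20): viewer.capture('side');o=readout.get_obs();P.append(o['tool_pos']);F.append(o['contact_force'])
print(np.mean(P,0),np.mean(F,0),o['tcp_rot'],o['time'])
E
```

```text
time: 22.1
tool_pos: [621.0, 61.1, 292.4]
tcp_rot: [3.141, -0.0, 0.239]
contact_force: [0.7, 0.7, -1.6]
grip_width: 25.4
finger_force: 29.9
[620.97102693  61.12053673 292.21621192] [-0.01785687 -0.02463768 -1.09780052] [ 3.14148166e+00 -8.31740631e-06  2.38836243e-01] 23.1
```

```bash
python3 -c "
from plant import order; print(order.close_job())"
```

```text
the job is handed in; nothing more can be done
None
```

The job is handed in at about 23 s: the near seam was traced end to end at about 2 cm/s, and the pen is held still and upright with its tip about 8 mm above the open brass vent, within about 1 mm of centre in x (y checked less well). Force readings showed no contact beyond the pen's own weight after it left the stand. I viewed 11 pictures, one over the limit of 10.

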